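# Show the order: call, then point out topping and cups

### The arm

A 6-joint arm with a two-finger parallel gripper is mounted at the origin on the work surface. World frame = base frame: x ahead of the robot, y to its left, z up, the work surface at z = 0. Lengths are in m, angles in rad, forces in N, time in s.
With the tool pointing down it reaches from about 0.375 to 0.825 m from the base axis. Payload 5.5 kg.
Tool frame: the origin (TCP) lies between the finger pads; the fingertips stand 8 mm ahead of it and the grasp point (between the pads) lies 11 mm behind it; z points along the fingers, y is the direction in which the jaws open and shut (so a half turn about z gives the same grasp; the last joint's range is limited). The gripper opens to 85 mm and grips with 20 to 120 N. Pads are 22 mm wide; open, the fingers measure 114 mm over their backs; the gripper's body (76 mm by 85 mm) begins 54 mm behind the grasp point. The pads swing forward as they close: fully open they stand 13 mm farther back than shut.
Start: joints at [1.126, 0.314, -0.047, 1.21, 0, 1.571], TCP at [0.258, 0.542, 0.239] pointing down, gripper open.
Joint ranges: [-2.67, 2.67], [-0.69, 1.73], [-1.03, 1.25], [-2.08, 2.16], [-1.42, 1.45], [-3.14, 3.14]. Speed limits (rad/s): [2.39, 2.39, 3.01, 3.14, 3.14, 3.14].

### API

Orientations are given as a unit quaternion [w, x, y, z].
In Python, from station import manip gives the robot as it stands.
- The arm moves only by the tool apply_moves, never from a script. Its argument "moves" is a list that holds one entry, the list of rows, each a list of 7 numbers: the shift along the tool's x, y, z in m, then the turn, a rotation vector about the tool's x, y, z in degrees, then the closure, from -1 (fully open) to 1 (shut), so that 0 is half open. In form: [[[tx, ty, tz, wx, wy, wz, hand], ...]]. A call has exactly 5 rows; each row is the pose to reach, as a shift and turn from the pose commanded when the call began, along the tool's axes at that moment; what a row does not reach only later rows make up. A row lasts 1/8 s, in which the tool goes at most 62.5 mm and 10.7 degrees, less where a joint would pass 70% of its speed; a pose out of reach is approached as far as the arm can. A call with a gripper value outside its range is refused whole. The fingers move at their own pace and stop on an object; "squeeze" is the grip in N (left out, the last holds). Time passes only in rows, so rows that repeat a pose let the fingers close, or fill a call up. It gives the time, the measured TCP pose, the force and the opening at its end, in the units of the state.
- manip.observe(): the state, without advancing time (a new reading comes with each control period).
- manip.capture(name): name is "scene" or "top"; returns a dict with "image" (420x560x3 uint8, red, green, blue), "fx", "fy", "cx", "cy" (pixels), "xyz" and "rotation" of the camera in the world. Camera axes: x right, y down, z forward; pixel columns grow to the right and rows downward; lengths in m; the calibration is good to about 2 mm. A picture is of the moment at which its call begins. There is no depth.
- manip.close_job(): hands the job in, once; it reports no verdict.
The state is a dict: "clock": time; "q": joint angles; "joint_vel": joint speeds; "joint_torque": joint torques, N m; "ee_pos": TCP position; "orientation": TCP orientation; "wrist_force": force on the tool from outside, world axes, zero at the start; "moment": the same for the moment, N m; "finger_gap": opening from 0.0 (shut) to 1.0 (fully open).
Only numpy, scipy, OpenCV 4.12 (cv2) and the standard library are available. Lean on these libraries where they do the work, as an engineer would, in place of code of your own. Each camera call takes 0.05 s, during which the arm holds its last target. There are 200 camera calls.

### The job

Show the server what goes into the next order: press the red call button all the way down and let it come back up, then point at the yellow-lidded topping tub, and after that at the stack of mint-green paper cups, each time holding the shut fingertips still about three centimetres above its middle for a good two seconds. Touch nothing but the call button and its box, move or lift nothing, and come down only over the things named, passing a hand's width or more above the other tubs, cups and the jar. Finish while still pointing at the mint-green cups, without touching them.

Things in the scene. Friction and masses are not known exactly. Their poses are not given: they have to be found in the camera images.
- tub_yellow: square topping tub, white plastic with a flat yellow lid 90 x 90 mm and a round yellow knob (22 mm across, 18 mm high) in the middle of the lid; 90 mm high over all (top of the knob). Loose, upright, standing on the steel tray. Origin: centre of its underside; z up. The topping of the order
- tub_red: square topping tub, white plastic with a flat coral red lid 90 x 90 mm and a round coral red knob (22 mm across, 18 mm high) in the middle of the lid; 90 mm high over all (top of the knob). Loose, upright, standing on the steel tray. Origin: centre of its underside; z up
- tub_blue: square topping tub, white plastic with a flat turquoise blue lid 90 x 90 mm and a round turquoise blue knob (22 mm across, 18 mm high) in the middle of the lid; 90 mm high over all (top of the knob). Loose, upright, standing on the steel tray. Origin: centre of its underside; z up
- tub_brown: square topping tub, white plastic with a flat dark brown lid 90 x 90 mm and a round dark brown knob (22 mm across, 18 mm high) in the middle of the lid; 90 mm high over all (top of the knob). Loose, upright, standing on the steel tray. Origin: centre of its underside; z up
- cups_green: stack of nested mint-green paper cups standing upside down, 80 mm across at the foot, narrowing to a flat top; 110 mm high. Loose, light, standing on the wooden board. Origin: centre of its underside; z up. The cups of the order
- cups_kraft: stack of nested brown kraft paper cups standing upside down, 88 mm across at the foot, narrowing to a flat top; 120 mm high. Loose, light, standing on the wooden board. Origin: centre of its underside; z up
- cups_white: stack of nested white paper cups standing upside down, 68 mm across at the foot, narrowing to a flat top; 90 mm high. Loose, light, standing on the wooden board. Origin: centre of its underside; z up
- jar: closed amber jar with a black cap, 64 mm across, 95 mm high, loose among the cups on the wooden board. Origin: centre of its underside
- call_post: grey box 75 x 70 x 50 mm fixed on the counter between tray and board, carrying the call button on its top. Origin: centre of its underside
- call_button_top (a point): middle of the upper face of the red round push button (36 mm across); it is pressed straight down (world -z)
- call_button (a joint): travel of the call button in m: 0 released, 0.006 fully down; a spring (5 N when fully down) brings it back up
- bowl: empty white bowl, 110 mm across, 45 mm high, at the far side of the counter. Origin: centre of its underside
- spatula: spatula 260 mm long lying on the counter at one side
Not all that is in view belongs to the job. What is shaped like the tub_yellow but pink or purple is not meant.

How it is judged:
On the way, in this order (a step that is already met when the one before it is completed fails the run):
1. the call button is pressed down (value of joint call_button above 0.0045 m), for 0.1 s.
2. the robot points at the yellow-lidded tub from just above, without contact, and dwells, the button released (horizontal distance between the grasp point and tub_yellow below 0.03 m and z of the grasp point in the frame of tub_yellow between 0.112 and 0.175 m and contact force between the fingers and anything else below 0.5 N and value of joint call_button below 0.002 m), for 1.5 s.
3. the robot points at the mint-green cups from just above, without contact, and dwells (horizontal distance between the grasp point and cups_green below 0.03 m and z of the grasp point in the frame of cups_green between 0.132 and 0.195 m and contact force between the fingers and anything else below 0.5 N and value of joint call_button below 0.002 m), for 1.5 s.
At the end, for the whole second after the job is handed in: The grasp point stays over the mint-green cups (within 30 mm of their middle sideways, 22 to 85 mm above their top) with nothing touched, the call button is back up, and every tub, cup stack, jar, bowl and spatula rests within 8 mm of where it was (all of step 3 and distance of each of tub_yellow, tub_red, tub_blue, tub_brown, cups_green, cups_kraft, cups_white, jar, bowl, spatula from where it was at the start of the episode below 0.008 m and linear speed of each of tub_yellow, tub_red, tub_blue, tub_brown, cups_green, cups_kraft, cups_white, jar below 0.02 m/s).
It fails at once if a tub, a stack of cups, the jar, the bowl or the spatula is lifted, pushed or tipped (moved 8 mm or tilted 0.15 rad) (distance of any of tub_yellow, tub_red, tub_blue, tub_brown, cups_green, cups_kraft, cups_white, jar, bowl, spatula from where it was at the start of the episode above 0.008 m or angle between any of tub_yellow, tub_red, tub_blue, tub_brown, cups_green, cups_kraft, cups_white, jar's own z axis and vertical above 0.15 rad).
It fails at once if the robot touches anything other than the call button and its box (contact force between any of the fingers, the arm and anything else above 1 N and contact force between each of the fingers, the arm and call_post below 0.1 N).
It fails at once if the robot comes down over (points at) another tub, another stack of cups or the jar: grasp point within 35 mm sideways and less than 60 mm above its top ((horizontal distance between the grasp point and tub_red below 0.035 m and z of the grasp point in the frame of tub_red below 0.15 m) or (horizontal distance between the grasp point and tub_blue below 0.035 m and z of the grasp point in the frame of tub_blue below 0.15 m) or (horizontal distance between the grasp point and tub_brown below 0.035 m and z of the grasp point in the frame of tub_brown below 0.15 m) or (horizontal distance between the grasp point and cups_kraft below 0.035 m and z of the grasp point in the frame of cups_kraft below 0.18 m) or (horizontal distance between the grasp point and cups_white below 0.035 m and z of the grasp point in the frame of cups_white below 0.15 m) or (horizontal distance between the grasp point and jar below 0.035 m and z of the grasp point in the frame of jar below 0.155 m)).
It also fails if it takes over 48 s, if anything falls off the work surface, if the arm or the gripper's body presses on something with over 40 N, if the wrist force passes 120 N, or if a joint passes its speed limit or range.

## Working session

There is one attempt and no reset: what is moved stays moved. The work goes in short steps, Python scripts to look and compute and a tool call to move; the robot and the scene stay as the last step left them, time stands still between calls to the robot, and variables do not carry over. Pictures are saved under pics/ and viewed, about 8 in all and at most 12, crops included, and the job is handed in when it is done.

Besides the shell and the picture viewer there is one more tool, called after "Call:" by a JSON object that holds its "api" and its "payload". apply_moves: Moves the arm, as the interface text tells. Its arguments: {"type":"object","properties":{"moves":{"type":"array"},"squeeze":{"type":"number"}},"required":["moves"]}

```bash
mkdir -p pics
cat > h.py <<'E'
import numpy as np, cv2
from station import manip
def cap(n,f=None):
    c=manip.capture(n)
    if f: cv2.imwrite('pics/'+f,cv2.cvtColor(c['image'],cv2.COLOR_RGB2BGR))
    return c
def ray(c,u,v,z):
    R=np.array(c['rotation']); 
    d=R@np.array([(u-c['cx'])/c['fx'],(v-c['cy'])/c['fy'],1]); o=np.array(c['xyz'])
    return o+d*(z-o[2])/d[2]
E
python3 - <<'E'
from h import *
for n in('top','scene'):
    c=cap(n,n+'0.png'); print(n,c['xyz'],np.round(c['rotation'],3).tolist(),c['fx'],c['cx'],c['cy'])
s=manip.observe();print({k:np.round(v,3).tolist() for k,v in s.items()})
E
```

```text
top [ 0.41591565 -0.07200074  0.83286368] [-0.067, 0.712, -0.696, 0.067] 379.824241126688 274.9832207278973 211.67654841311787
scene [1.38260362 0.10967288 0.74903003] [-0.278, 0.558, 0.706, -0.337] 409.9289701248842 271.6474825345929 211.64533013951464
{'clock': 0.1, 'q': [1.126, 0.314, -0.048, 1.21, -0.0, 1.571], 'joint_vel': [0.0, -0.001, 0.002, 0.001, 0.0, 0.001], 'joint_torque': [0.001, -54.077, 34.054, 0.011, 0.0, 0.0], 'ee_pos': [0.258, 0.541, 0.239], 'orientation': [-0.0, 0.221, 0.975, -0.001], 'wrist_force': [-0.299, -0.09, 0.393], 'moment': [-0.016, 0.0, -0.01], 'finger_gap': 0.999}
```

View pics/top0.png

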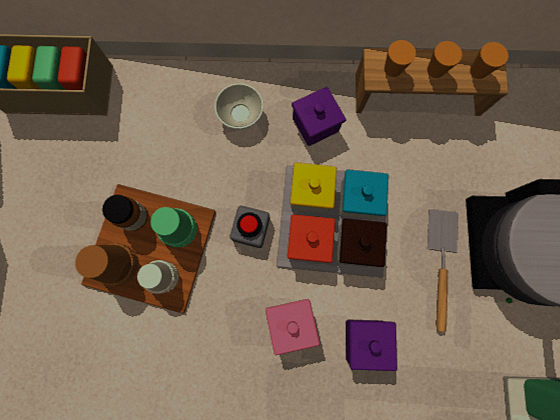

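View pics/scene0.png

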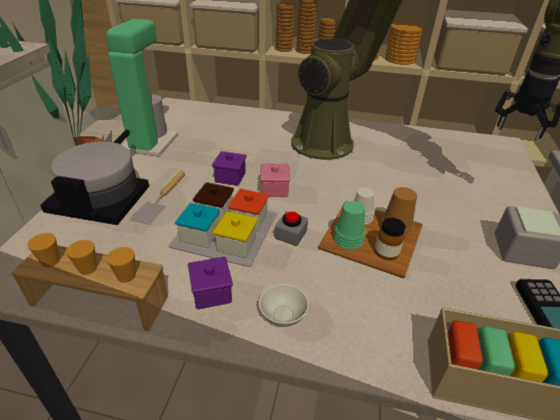

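The top view shows the yellow lid at (315,186) with its knob at (315,184), the red button at (249,224) and the mint-green cups at (172,226).

- **Possible mix-ups for the yellow tub:** the red tub (312,239), blue tub (366,192), brown tub (363,242), pink tub (292,327), purple tubs (318,115) and (372,345), and the yellow box in the bin (20,66).
- **Possible mix-ups for the green cups:** the white cups (157,277), kraft cups (105,264), jar (122,211), and the green item in the bin (46,66).
- **Possible mix-ups for the button:** the red lid and the red item in the bin.

Next I'll check these choices in one close crop made from both cameras.

Run:
```python
import cv2,numpy as np
t=cv2.imread('pics/top0.png')[150:310,70:400]; s=cv2.imread('pics/scene0.png')[170:270,170:430]
a=cv2.resize(t,(660,320),interpolation=cv2.INTER_CUBIC); b=cv2.resize(s,(660,254),interpolation=cv2.INTER_CUBIC)
cv2.imwrite('pics/crop0.png',np.vstack([a,b]))
```

```text
(no output)
```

View pics/crop0.png

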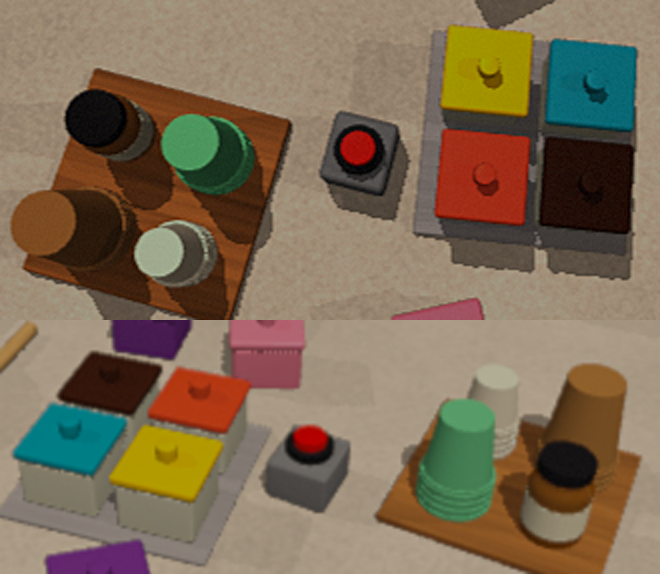

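The crop confirms the choices: the yellow lid is the only yellow one on the tray, the mint cups are green, and the button is red on a grey box. In the top view the yellow knob top is at (314,183), the button at (248.5,224) and the green top at (165,219.5). In the scene view they are at (235.4,220.4), (293,217) and (354,206). I'll triangulate from these.

Run:
```python
from h import *
ct=cap('top');cs=cap('scene')
def P(c):
    R=np.array(c['rotation']);K=np.array([[c['fx'],0,c['cx']],[0,c['fy'],c['cy']],[0,0,1]])
    return K@np.c_[R.T,-R.T@np.array(c['xyz'])]
pts=dict(yknob=((314,183),(235.4,220.4)),button=((248.5,224),(292.9,216.9)),green=((165,219.5),(354,206.2)),
 jar=((118,209.5),(393,225.5)),kraft=((92.5,262),(405,194)),white=((150,276),(366,191)),rknob=((312.5,237),(248.8,196.4)),bknob=((367.5,190),(197,212)))
for k,(a,b) in pts.items():
    X=cv2.triangulatePoints(P(ct),P(cs),np.array(a,float).reshape(2,1),np.array(b,float).reshape(2,1)); X=(X[:3]/X[3])[:,0]
    print(k,X.round(3),[ray(ct,*a,h)[:2].round(3).tolist() for h in (.06,.1,.12)])
```

```text
Traceback (most recent call last):
ValueError: matmul: Input operand 1 has a mismatch in its core dimension 0, with gufunc signature (n?,k),(k,m?)->(n?,m?) (size 3 is different from 4)
```

```bash
sed -i "s/R=np.array(c\['rotation'\]); */R=rot(c)/; 1i from scipy.spatial.transform import Rotation\ndef rot(c): return Rotation.from_quat(c['rotation'],scalar_first=True).as_matrix()" h.py
python3 - <<'E'
from h import *
ct=cap('top');cs=cap('scene')
def P(c):
    R=rot(c);K=np.array([[c['fx'],0,c['cx']],[0,c['fy'],c['cy']],[0,0,1]])
    return K@np.c_[R.T,-R.T@np.array(c['xyz'])]
pts=dict(yknob=((314,183),(235.4,220.4)),button=((248.5,224),(292.9,216.9)),green=((165,219.5),(354,206.2)),
 jar=((118,209.5),(393,225.5)),kraft=((92.5,262),(405,194)),white=((150,276),(366,191)),rknob=((312.5,237),(248.8,196.4)),bknob=((367.5,190),(197,212)))
for k,(a,b) in pts.items():
    X=cv2.triangulatePoints(P(ct),P(cs),np.array(a,float).reshape(2,1),np.array(b,float).reshape(2,1)); X=(X[:3]/X[3])[:,0]
    print(k,X.round(3),[ray(ct,*a,h)[:2].round(3).tolist() for h in (.06,.1,.12)])
E
```

```text
yknob [ 0.62  -0.147  0.09 ] [[0.628, -0.151], [0.617, -0.146], [0.612, -0.144]]
button [ 0.537 -0.015  0.062] [[0.538, -0.016], [0.531, -0.019], [0.528, -0.02]]
green [0.533 0.139 0.124] [[0.543, 0.157], [0.537, 0.145], [0.533, 0.139]]
jar [0.555 0.24  0.099] [[0.562, 0.256], [0.554, 0.239], [0.551, 0.23]]
kraft [0.45  0.266 0.126] [[0.453, 0.296], [0.451, 0.277], [0.45, 0.268]]
white [0.427 0.166 0.103] [[0.428, 0.178], [0.427, 0.165], [0.427, 0.158]]
rknob [ 0.51  -0.144  0.088] [[0.514, -0.148], [0.509, -0.144], [0.506, -0.142]]
bknob [ 0.608 -0.255  0.087] [[0.616, -0.263], [0.605, -0.253], [0.6, -0.248]]
```

The heights come out consistent: lid-knob top about 0.095, button top about 0.062, green top about 0.122. I'll keep the tool orientation fixed, shut the fingers and travel high to a point above the button.

Call:
{"api": "apply_moves", "payload": {"moves": [[[-0.02,-0.016,-0.02,0,0,0,1],[-0.06,-0.046,-0.03,0,0,0,1],[-0.1,-0.077,-0.03,0,0,0,1],[-0.14,-0.108,-0.03,0,0,0,1],[-0.18,-0.14,-0.03,0,0,0,1]]]}}

```text
clock: 0.92
ee_pos: [0.3613, 0.3354, 0.2706]
orientation: [0.001, 0.221, 0.975, 0.001]
wrist_force: [0.2, 0.4, 0.4]
finger_gap: -0.001
```

Call:
{"api": "apply_moves", "payload": {"moves": [[[-0.04,-0.031,0,0,0,0,1],[-0.08,-0.062,0,0,0,0,1],[-0.12,-0.093,0,0,0,0,1],[-0.16,-0.124,0,0,0,0,1],[-0.2,-0.155,0,0,0,0,1]]]}}

```text
clock: 1.55
ee_pos: [0.4747, 0.1093, 0.2707]
orientation: [0.001, 0.221, 0.975, 0.0]
wrist_force: [1.4, -0.5, 1.1]
finger_gap: 0.001
```

Call:
{"api": "apply_moves", "payload": {"moves": [[[-0.04,-0.031,0,0,0,0,1],[-0.08,-0.062,0,0,0,0,1],[-0.1,-0.078,0,0,0,0,1],[-0.112,-0.087,0,0,0,0,1],[-0.112,-0.087,0,0,0,0,1]]]}}

```text
clock: 2.17
ee_pos: [0.5379, -0.0157, 0.2698]
orientation: [0.0, 0.221, 0.975, 0.0]
wrist_force: [0.1, 0.8, -0.0]
finger_gap: 0.001
```

Call:
{"api": "apply_moves", "payload": {"moves": [[[0,0,0.04,0,0,0,1],[0,0,0.09,0,0,0,1],[0,0,0.14,0,0,0,1],[0,0,0.18,0,0,0,1],[0,0,0.18,0,0,0,1]]]}}

```text
clock: 2.8
ee_pos: [0.5345, -0.0137, 0.0869]
orientation: [-0.003, 0.22, 0.976, -0.0]
wrist_force: [-1.4, 0.7, -0.1]
finger_gap: 0.002
```

Run:
```python
from h import *
a=cap('top')['image'][150:310,150:350];b=cap('scene')['image'][140:300,190:390]
m=np.hstack([cv2.resize(x,None,fx=2,fy=2,interpolation=cv2.INTER_CUBIC) for x in(a,b)])
cv2.imwrite('pics/press.png',m[:,:,::-1]); print(manip.observe()['ee_pos'])
```

```text
[ 0.5381938  -0.01418157  0.09054829]
```

View pics/press.png

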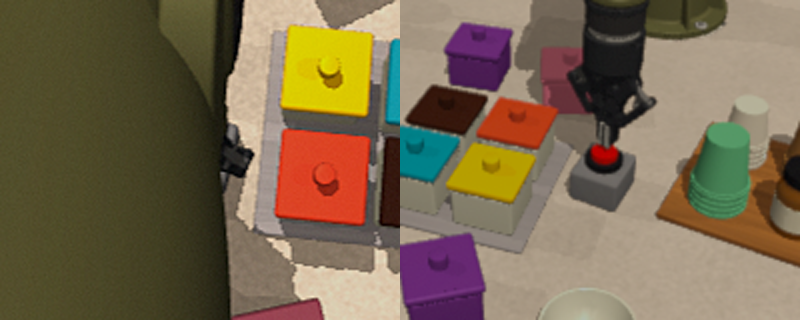

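The left panel (top camera) is blocked by the arm. In the scene panel the shut fingertips are at about (292,212), directly over the button at (293,217). I'll press now, slowly.

Call:
{"api": "apply_moves", "payload": {"moves": [[[0,0,0.01,0,0,0,1],[0,0,0.017,0,0,0,1],[0,0,0.022,0,0,0,1],[0,0,0.026,0,0,0,1],[0,0,0.026,0,0,0,1]]]}}

```text
clock: 3.52
ee_pos: [0.5404, -0.0147, 0.0727]
orientation: [0.004, 0.221, 0.975, 0.001]
wrist_force: [-25.6, 2.6, 79.6]
finger_gap: -0.0
```

The force is 80 N, so the tip is on a hard stop, most likely the button's bottom. I'll back off a little and read how the force falls.

Call:
{"api": "apply_moves", "payload": {"moves": [[[0,0,-0.006,0,0,0,1],[0,0,-0.007,0,0,0,1],[0,0,-0.007,0,0,0,1],[0,0,-0.007,0,0,0,1],[0,0,-0.007,0,0,0,1]]]}}

```text
clock: 4.15
ee_pos: [0.54, -0.0147, 0.0737]
orientation: [0.002, 0.221, 0.975, 0.001]
wrist_force: [-4.9, 1.0, 23.2]
finger_gap: -0.001
```

Call:
{"api": "apply_moves", "payload": {"moves": [[[0,0,-0.002,0,0,0,1],[0,0,-0.003,0,0,0,1],[0,0,-0.003,0,0,0,1],[0,0,-0.003,0,0,0,1],[0,0,-0.003,0,0,0,1]]]}}

```text
clock: 4.78
ee_pos: [0.5394, -0.0149, 0.074]
orientation: [0.001, 0.221, 0.975, 0.0]
wrist_force: [4.4, 0.9, 7.5]
finger_gap: -0.0
```

Call:
{"api": "apply_moves", "payload": {"moves": [[[0,0,-0.001,0,0,0,1],[0,0,-0.002,0,0,0,1],[0,0,-0.003,0,0,0,1],[0,0,-0.003,0,0,0,1],[0,0,-0.003,0,0,0,1]]]}}

```text
clock: 5.4
ee_pos: [0.5378, -0.015, 0.0762]
orientation: [-0.0, 0.221, 0.975, -0.0]
wrist_force: [1.9, -0.1, 2.7]
finger_gap: 0.001
```

At TCP z 0.0762 the force is 2.7 N and at 0.074 it is 7 N. That matches the 5 N spring, so the button had bottomed. I'll rise and go over to the yellow tub.

Call:
{"api": "apply_moves", "payload": {"moves": [[[0,0,-0.02,0,0,0,1],[0,0,-0.06,0,0,0,1],[0,0,-0.11,0,0,0,1],[0,0,-0.15,0,0,0,1],[0,0,-0.165,0,0,0,1]]]}}

```text
clock: 6.02
ee_pos: [0.5377, -0.015, 0.2427]
orientation: [0.0, 0.221, 0.975, -0.0]
wrist_force: [1.1, -0.8, 0.6]
finger_gap: -0.002
```

Call:
{"api": "apply_moves", "payload": {"moves": [[[-0.035,-0.023,0,0,0,0,1],[-0.07,-0.046,0,0,0,0,1],[-0.105,-0.069,0,0,0,0,1],[-0.129,-0.084,0,0,0,0,1],[-0.129,-0.084,0,0,0,0,1]]]}}

```text
clock: 6.65
ee_pos: [0.6174, -0.1476, 0.2385]
orientation: [-0.002, 0.222, 0.975, -0.0]
wrist_force: [-0.4, 0.0, -1.1]
finger_gap: -0.001
```

Run:
```python
from h import *
a=cap('top','t2.png')['image'][150:310,150:350];b=cap('scene')['image'][140:300,190:390]
m=np.hstack([cv2.resize(x,None,fx=2,fy=2,interpolation=cv2.INTER_CUBIC) for x in(a,b)])
cv2.imwrite('pics/y1.png',m[:,:,::-1]); s=manip.observe();print(s['ee_pos'],s['wrist_force'],s['q'])
```

```text
[ 0.61681904 -0.14583421  0.23937069] [-0.22247461  0.58312096  0.58522347] [-2.32329549e-01  3.81806690e-01  4.89189467e-02  1.24191658e+00
  3.20629811e-04  2.12875348e-01]
```

View pics/y1.png

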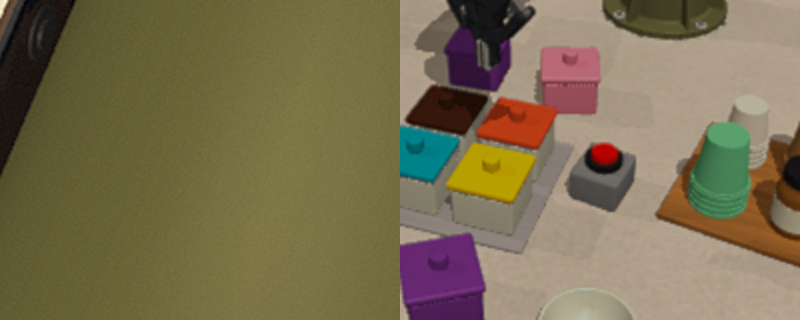

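The scene panel shows the button back up at about (292,217), with the fingertips at about (235,172) high above the yellow knob at (235,221). I'll descend to about 3 cm above the knob.

Call:
{"api": "apply_moves", "payload": {"moves": [[[0,0,0.03,0,0,0,1],[0,0,0.06,0,0,0,1],[0,0,0.09,0,0,0,1],[0,0,0.105,0,0,0,1],[0,0,0.105,0,0,0,1]]]}}

```text
clock: 7.38
ee_pos: [0.617, -0.1454, 0.1353]
orientation: [-0.001, 0.22, 0.975, 0.0]
wrist_force: [0.1, -0.1, -0.4]
finger_gap: -0.001
```

Run:
```python
from h import *
c=cap('scene');b=c['image'][140:280,170:350]
cv2.imwrite('pics/y2.png',cv2.resize(b,None,fx=4,fy=4,interpolation=cv2.INTER_CUBIC)[:,:,::-1]); s=manip.observe();p=np.array(s['ee_pos']);print(p,s['wrist_force'])
for dz in(-.008,-.013,-.043):
    X=rot(c).T@(p+[0,0,dz]-np.array(c['xyz'])); u=c['fx']*X[0]/X[2]+c['cx'];v=c['fy']*X[1]/X[2]+c['cy'];print(dz,(u-170)*4,(v-140)*4)
```

```text
[ 0.61798056 -0.145744    0.13653375] [ 0.21030828 -0.85812069  0.588225  ]
-0.008 262.5239096965232 271.6284938681076
-0.013 262.82316908909 278.0138462672646
-0.043 264.5812018496031 315.5253128543445
```

View pics/y2.png

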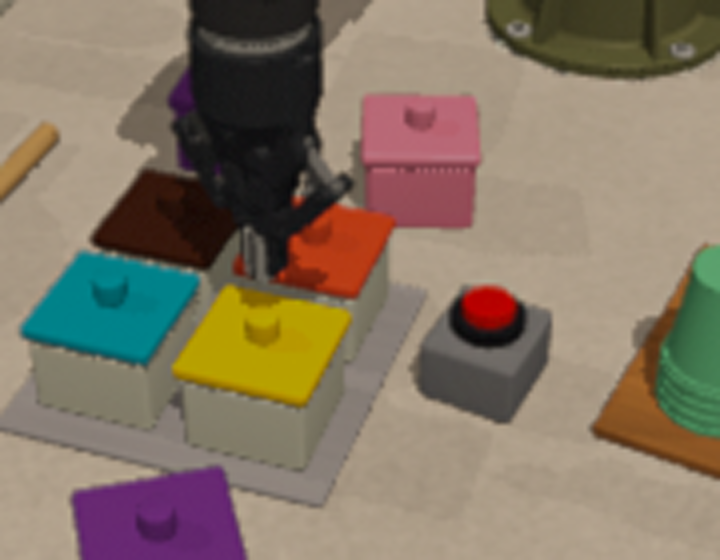

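The tip at (258,280) sits right above the knob top at (263,320), with a gap of about 3.2 cm, and the button is up. I'll hold here.

Call:
{"api": "apply_moves", "payload": {"moves": [[[0,0,0,0,0,0,1],[0,0,0,0,0,0,1],[0,0,0,0,0,0,1],[0,0,0,0,0,0,1],[0,0,0,0,0,0,1]]]}}

```text
clock: 8.05
ee_pos: [0.6183, -0.1463, 0.1364]
orientation: [0.0, 0.221, 0.975, 0.0]
wrist_force: [0.3, -1.1, -0.7]
finger_gap: 0.001
```

Call:
{"api": "apply_moves", "payload": {"moves": [[[0,0,0,0,0,0,1],[0,0,0,0,0,0,1],[0,0,0,0,0,0,1],[0,0,0,0,0,0,1],[0,0,0,0,0,0,1]]]}}

```text
clock: 8.68
ee_pos: [0.6182, -0.1462, 0.1363]
orientation: [0.0, 0.221, 0.975, -0.0]
wrist_force: [0.1, 0.1, 0.3]
finger_gap: 0.002
```

Call:
{"api": "apply_moves", "payload": {"moves": [[[0,0,0,0,0,0,1],[0,0,0,0,0,0,1],[0,0,0,0,0,0,1],[0,0,0,0,0,0,1],[0,0,0,0,0,0,1]]]}}

```text
clock: 9.3
ee_pos: [0.6182, -0.1462, 0.1363]
orientation: [0.0, 0.221, 0.975, -0.0]
wrist_force: [-0.6, 0.7, -0.5]
finger_gap: -0.001
```

Call:
{"api": "apply_moves", "payload": {"moves": [[[0,0,0,0,0,0,1],[0,0,0,0,0,0,1],[0,0,0,0,0,0,1],[0,0,0,0,0,0,1],[0,0,0,0,0,0,1]]]}}

```text
clock: 9.93
ee_pos: [0.6182, -0.1462, 0.1363]
orientation: [-0.0, 0.221, 0.975, 0.0]
wrist_force: [0.3, 0.1, 0.6]
finger_gap: -0.003
```

Call:
{"api": "apply_moves", "payload": {"moves": [[[0,0,-0.03,0,0,0,1],[0,0,-0.07,0,0,0,1],[0,0,-0.11,0,0,0,1],[0,0,-0.13,0,0,0,1],[0,0,-0.13,0,0,0,1]]]}}

```text
clock: 10.55
ee_pos: [0.6193, -0.1465, 0.2682]
orientation: [0.002, 0.221, 0.975, -0.0]
wrist_force: [0.6, 0.0, -0.2]
finger_gap: -0.001
```

Call:
{"api": "apply_moves", "payload": {"moves": [[[0.02,0.022,0,0,0,0,1],[0.05,0.055,0,0,0,0,1],[0.08,0.088,0,0,0,0,1],[0.11,0.121,0,0,0,0,1],[0.14,0.154,0,0,0,0,1]]]}}

```text
clock: 11.18
ee_pos: [0.5568, 0.0542, 0.2646]
orientation: [-0.001, 0.221, 0.975, -0.0]
wrist_force: [0.4, 0.2, 0.0]
finger_gap: -0.003
```

Call:
{"api": "apply_moves", "payload": {"moves": [[[0.03,0.033,0,0,0,0,1],[0.05,0.055,0,0,0,0,1],[0.059,0.066,0,0,0,0,1],[0.059,0.066,0,0,0,0,1],[0.059,0.066,0,0,0,0,1]]]}}

```text
clock: 11.8
ee_pos: [0.5335, 0.1371, 0.2659]
orientation: [-0.0, 0.221, 0.975, -0.0]
wrist_force: [-0.0, -0.8, 0.2]
finger_gap: 0.0
```

Call:
{"api": "apply_moves", "payload": {"moves": [[[0,0,0.02,0,0,0,1],[0,0,0.04,0,0,0,1],[0,0,0.06,0,0,0,1],[0,0,0.075,0,0,0,1],[0,0,0.075,0,0,0,1]]]}}

```text
clock: 12.42
ee_pos: [0.5326, 0.1371, 0.1902]
orientation: [-0.001, 0.221, 0.975, -0.001]
wrist_force: [0.5, -0.5, -0.0]
finger_gap: 0.0
```

Run:
```python
from h import *
c=cap('scene');b=c['image'][140:280,280:460]
cv2.imwrite('pics/g1.png',cv2.resize(b,None,fx=4,fy=4,interpolation=cv2.INTER_CUBIC)[:,:,::-1]); s=manip.observe();p=np.array(s['ee_pos']);print(p,s['wrist_force'])
for q in(p-[0,0,.008],p-[0,0,.013],[p[0],p[1],.122],[p[0],p[1],.128]):
    X=rot(c).T@(q-np.array(c['xyz'])); u=c['fx']*X[0]/X[2]+c['cx'];v=c['fy']*X[1]/X[2]+c['cy'];print((u-280)*4,(v-140)*4)
```

```text
[0.53318589 0.13741208 0.19111328] [ 0.42499302  0.2148603  -0.23848402]
306.33472573496533 187.68949954012555
305.1453752601569 194.4313725554681
292.2843559266853 267.334491552503
293.61827846871824 259.77310693024583
```

View pics/g1.png

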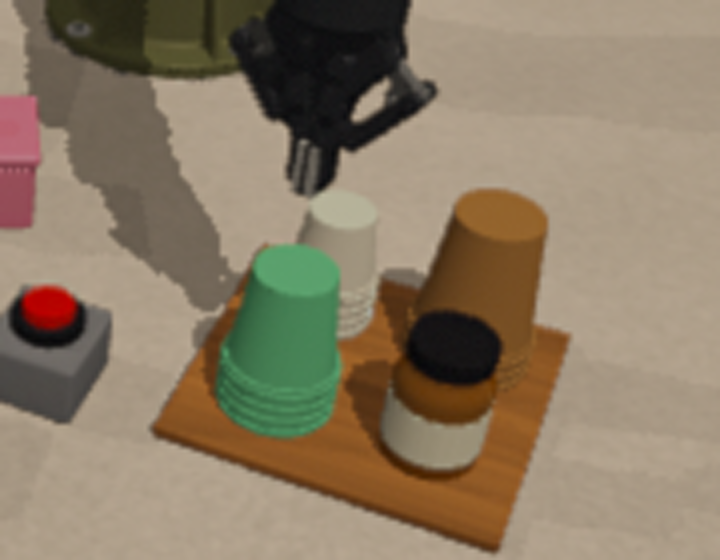

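The green top's centre is at (296,270), against (292,267) expected below the tool, so the tool is centred within about 3 mm. I'll lower 24 mm and hold.

Call:
{"api": "apply_moves", "payload": {"moves": [[[0,0,0.008,0,0,0,1],[0,0,0.016,0,0,0,1],[0,0,0.022,0,0,0,1],[0,0,0.024,0,0,0,1],[0,0,0.024,0,0,0,1]]]}}

```text
clock: 13.1
ee_pos: [0.5332, 0.138, 0.1672]
orientation: [-0.0, 0.22, 0.975, -0.0]
wrist_force: [0.0, -0.1, 0.2]
finger_gap: 0.004
```

Call:
{"api": "apply_moves", "payload": {"moves": [[[0,0,0,0,0,0,1],[0,0,0,0,0,0,1],[0,0,0,0,0,0,1],[0,0,0,0,0,0,1],[0,0,0,0,0,0,1]]]}}

```text
clock: 13.72
ee_pos: [0.5332, 0.138, 0.1673]
orientation: [0.0, 0.221, 0.975, -0.0]
wrist_force: [0.5, 0.9, 0.6]
finger_gap: 0.001
```

Call:
{"api": "apply_moves", "payload": {"moves": [[[0,0,0,0,0,0,1],[0,0,0,0,0,0,1],[0,0,0,0,0,0,1],[0,0,0,0,0,0,1],[0,0,0,0,0,0,1]]]}}

```text
clock: 14.35
ee_pos: [0.5333, 0.138, 0.1673]
orientation: [0.0, 0.221, 0.975, 0.0]
wrist_force: [0.3, 0.6, -0.8]
finger_gap: -0.0
```

Call:
{"api": "apply_moves", "payload": {"moves": [[[0,0,0,0,0,0,1],[0,0,0,0,0,0,1],[0,0,0,0,0,0,1],[0,0,0,0,0,0,1],[0,0,0,0,0,0,1]]]}}

```text
clock: 14.98
ee_pos: [0.5332, 0.138, 0.1673]
orientation: [-0.0, 0.221, 0.975, 0.0]
wrist_force: [0.0, 0.6, 0.4]
finger_gap: -0.002
```

Call:
{"api": "apply_moves", "payload": {"moves": [[[0,0,0,0,0,0,1],[0,0,0,0,0,0,1],[0,0,0,0,0,0,1],[0,0,0,0,0,0,1],[0,0,0,0,0,0,1]]]}}

```text
clock: 15.6
ee_pos: [0.5333, 0.138, 0.1673]
orientation: [0.0, 0.221, 0.975, -0.0]
wrist_force: [-0.4, -0.9, 0.7]
finger_gap: 0.001
```

Run:
```python
from h import *
c=cap('scene','end.png');b=c['image'][140:300,170:450]
cv2.imwrite('pics/g2.png',cv2.resize(b,None,fx=2.8,fy=2.8,interpolation=cv2.INTER_CUBIC)[:,:,::-1]); s=manip.observe();print(s['ee_pos'],s['wrist_force'])
```

```text
[0.53328826 0.1379582  0.16731995] [ 0.44863095  0.69473719 -0.11488269]
```

View pics/g2.png

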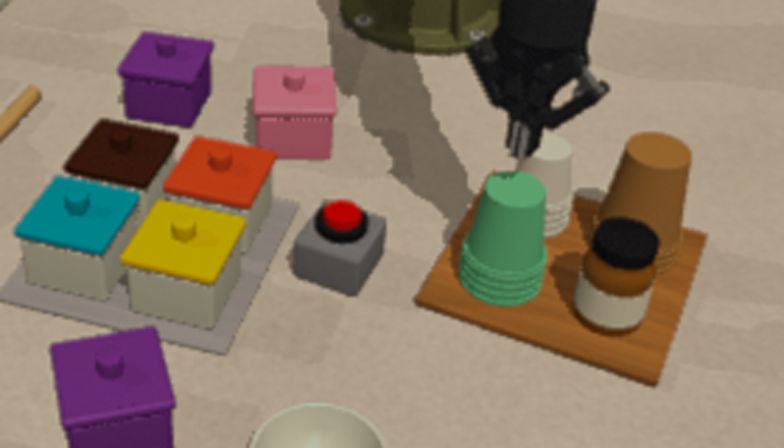

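The fingertips at about (522,155) hover just above the green top at (516,188). The button is up at (342,215), and nothing appears to have moved. I'll hand it in.

```bash
python3 -c "
from station import manip
print(manip.close_job())"
```

```text
the job is handed in; nothing more can be done
None
```

I pressed the red call button to its stop and let it come back up. I then pointed at the yellow-lidded tub for about 2.5 s and at the mint-green cups for about 2.5 s, and handed the job in at about 15.7 s while still over the cups. `close_job` gives no verdict, so the result below rests on my own checks.

**Last checks**
- **Position over the cups:** the TCP was still at (0.533, 0.138, 0.167), within about 3 mm of the measured middle of the cups. The fingertips were about 3 cm above the top.
- **Contact:** wrist force was at noise level during both holds.
- **Scene:** the last picture shows the button up and the tubs, cups and jar looking where they were. I judged that by eye only. The spatula and bowl were partly outside that crop.

**What disagreed**
- **Button height:** the button met the fingers about 9 mm higher than the roughly 62 mm I had triangulated. The press therefore peaked at about 80 N at the reading, which is under the 120 N limit but harder than I meant.
- **Button travel:** I could not read the joint directly. On the way up the force fell as a 5 N spring would, so I took the button to have been fully down.

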